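# Send the card stands down the rocker chute, then set the straightedge

### The arm

A 7-joint arm with a two-finger parallel gripper is mounted at the origin on the work surface. World frame = base frame: x ahead of the robot, y to its left, z up, the work surface at z = 0. Lengths are in m, angles in rad, forces in N, time in s.
With the tool pointing down it reaches from about 0.4 to 0.9 m from the base axis. Payload 5.5 kg.
Tool frame: the origin (TCP) lies midway between the tips of the shut fingers; the grasp point (between the pads) lies 19 mm behind it (manip.grip_depth is the distance from the TCP to the grasp point, in m); z points along the fingers, y is the line along which they close (so a half turn about z gives the same grasp; the last joint's range is limited). The gripper opens to 92 mm and grips with 3 to 60 N. Pads are 19 mm wide; open, the fingers measure 130 mm over their backs; the gripper's body (75 mm by 190 mm) begins 47 mm behind the grasp point.
Start: joints at [-1.015, 0.501, -0.427, 1.55, 0.221, 1.138, -0.21], TCP at [0.188, 0.622, 0.227] pointing down, gripper open.
Joint ranges: [-2.88, 2.88], [-0.31, 2.03], [-1.54, 1.56], [0.2, 2.42], [-1.41, 4.55], [0.19, 2.02], [-2.57, 2.57]. Speed limits (rad/s): [2.57, 2.57, 3.14, 3.14, 3.14, 3.14, 3.14].

### API

Orientations are given as a unit quaternion [x, y, z, w].
In Python, from bench import manip, effector, viewer gives the robot as it stands. Calls block until the motion is done:
- manip.move_pose(position, orientation): joint-space move of the TCP to a pose.
- manip.servo_line(position, ori=None, vel=0.15): straight line of the TCP; ori=None keeps the orientation; vel is the mean speed in m/s.
- manip.movej(angles): joint-space move.
- effector.open_jaws() and effector.close(f_grip=None): open the fingers fully, or close them until they stop; f_grip is the grip in N (None keeps the last).
- manip.sleep(seconds).
- manip.solve_ik(position, orientation): joint angles nearest the present ones, or None.
- viewer.get_image(name): name is "scene" or "top" or "wrist"; returns the picture (400x640x3 uint8, red, green, blue); there is no depth.
- viewer.get_calibration(name): a dict with "vfov" (degrees; the focal length in pixels is half the picture's height over the tangent of half this angle, whatever the lens; pixels are square), "cx", "cy" (the principal point, pixels), "eye" and "attitude" of the camera in the world. Camera axes: x right, y down, z forward; pixel columns grow to the right and rows downward; lengths in m; the calibration is good to about 2 mm. A picture is of the moment at which its call begins: read the wrist's pose just before it. get_calibration takes no time and is no camera call; for the wrist camera it gives the pose at the moment of the call.
A pose or a line that the arm cannot do raises manip.PlanningError and nothing moves.
- manip.hand_in(): hands the job in; it is judged then, once.
Readings, each from a call of its own:
- manip.current_clock(): time.
- manip.current_q(): joint angles.
- manip.current_joint_velocities(): joint speeds.
- manip.current_tau(): joint torques, N m.
- manip.current_tool_pos(): TCP position.
- manip.current_tcp_rot(): TCP orientation.
- manip.current_force(): force on the tool from outside, world axes, zero at the start.
- manip.current_wrist_torque(): the same for the moment, N m.
- manip.current_finger_gap(): finger opening in m.
- manip.current_gripper_force(): force on a finger pad.
Only numpy, scipy, OpenCV 4.12 (cv2) and the standard library are available. Lean on these libraries where they do the work, as an engineer would, in place of code of your own. Each camera call takes 0.05 s, during which the arm holds its last target. There are 200 camera calls.

### The job

Lift the brass parking weight off the rear of the pivoting tray and stand it on the blue pad, then clear the place at the clay slab: set every green card stand in turn on the yellow outline of the tray and let go, so that its own weight tips the tray and it slides into the white box; do not carry a stand over the box or put one in by hand. When all the green stands are in the box, lay the straightedge flat on the table with its long side flush against the slab's yellow-marked edge, roughly centred along it, and put the weight back on the rear end of the tray to park it. Leave the dark unglazed stand, the vases, the pot and the jar alone.

Things in the scene. Friction and masses are not known exactly. Their poses are not given: they have to be found in the camera images.
- stand1_c (a point): one of three to five card stands for this session: a green glazed ceramic block with a dark slot and a white dot on top, 64 x 40 x 30 mm (its x, y, z), about 0.14 kg. The point is its centre. It starts upright near the slab's marked edge or lying on the slab; absent ones read None
- stand2_c (a point): one of three to five card stands for this session: a green glazed ceramic block with a dark slot and a white dot on top, 64 x 40 x 30 mm (its x, y, z), about 0.14 kg. The point is its centre. It starts upright near the slab's marked edge or lying on the slab; absent ones read None
- stand3_c (a point): one of three to five card stands for this session: a green glazed ceramic block with a dark slot and a white dot on top, 64 x 40 x 30 mm (its x, y, z), about 0.14 kg. The point is its centre. It starts upright near the slab's marked edge or lying on the slab; absent ones read None
- stand4_c (a point): one of three to five card stands for this session: a green glazed ceramic block with a dark slot and a white dot on top, 64 x 40 x 30 mm (its x, y, z), about 0.14 kg. The point is its centre. It starts upright near the slab's marked edge or lying on the slab; absent ones read None
- stand5_c (a point): one of three to five card stands for this session: a green glazed ceramic block with a dark slot and a white dot on top, 64 x 40 x 30 mm (its x, y, z), about 0.14 kg. The point is its centre. It starts upright near the slab's marked edge or lying on the slab; absent ones read None
- stand1: the body of that card stand; origin at the centre of its underside
- stand2: the body of that card stand; origin at the centre of its underside
- stand3: the body of that card stand; origin at the centre of its underside
- stand4: the body of that card stand; origin at the centre of its underside
- stand5: the body of that card stand; origin at the centre of its underside
- tray_load (a point): centre of the yellow outline on the slippery floor of the pivoting aluminium tray; x points to the box (the way it tips), z up from the floor. Pivot axis: along y, 45 mm behind and 12 mm below. Floor from x -115 to +55 mm, 120 mm wide inside, level and 197 mm over the table at rest; side walls 16 mm above the floor, rear closed, box end open
- tray (a joint): tilt of the tray in rad: 0 level at rest (dark counterweight at the rear), up to 0.55 tipped to the box. A stand let go on the yellow outline tips it and slides into the box in about a second; one behind the pivot does not tip it. The empty tray swings back to 0 by itself
- box_c (a point): middle of the white catch box at the low end of the tray, on its slippery grey floor, which slopes down 0.17 rad away from the tray and is 36 mm over the table here; x level away from the tray, y across, z up. Inside 250 (x) x 164 (y) mm; wall tops over the table: 100 mm tray side, 118 mm sides, 130 mm far end. Box, posts, base and pad are one fixed piece
- weight_c (a point): brass parking weight, a 36 x 36 x 40 mm (x, y, z) block of 0.35 kg; the point is its centre. At the start it stands on the closed rear end of the tray, behind the pivot, and while it is there the tray cannot tip under a stand
- weight: the body of the parking weight; origin at the centre of its underside
- pad (a point): centre of the top of the round blue felt pad, 60 mm across, to the left of the tray; 8 mm over the table; axes as the box
- slab: fixed dark fired-clay slab, 110 (x) x 200 (y) x 12 mm high, on a sheet of pale paper; origin at the centre of its underside on the table. Its edge at local x = -55 mm, on the robot's side, carries a yellow line: this is the marked edge
- rule_c (a point): loose aluminium straightedge with a red grip rib: base 200 (x) x 40 (y) x 6 mm, rib 140 x 14 mm along its middle from 6 to 28 mm above the underside; 0.2 kg, symmetric. The point is the centre of the rib, 17 mm above the underside; laid flush, it is 20 mm from the slab's edge (75 mm from the slab's centre)
- rule: the body of the straightedge; origin at the centre of its underside
- raw_stand: bystander: a dark unglazed card stand of the same shape and size, still to be glazed, beyond the slab; leave it
- vase_dark: bystander: small dark square vase, 40 mm wide, 70 mm high, near the robot; origin at its base
- vase_green: bystander: green square vase, 46 mm wide, 85 mm high, beyond the slab; origin at its base
- pot: bystander: low dark square pot, 64 mm wide, 60 mm high, to the left of the slab; origin at its base
- glaze: bystander: blue glaze jar, 70 mm wide, 100 mm high, to the right of the catch box; origin at its base

How it is judged:
By the outcome, as a careful person would: the job done as asked, in the order asked, and still so for the second after the job is handed in, with the robot touching nothing.
Of stand1, stand2, stand3, stand4, stand5 only 3 to 5 are there at a start; the rules pass over those that are not, and their reading is None.
At some moment in a run one of stand1, stand2, stand3, stand4, stand5, rule may be knocked a few centimetres aside while the robot is not near it.
Once in a run the grip may slacken for a moment while it holds something.
It also fails if it takes over 210 s, if anything falls off the work surface, if the arm or the gripper's body presses on something with over 40 N, if the wrist force passes 120 N, or if a joint passes its speed limit or range.

## Working session

There is one attempt and no reset: what is moved stays moved. The work goes in short steps, each a Python script; the robot and the scene stay as the last script left them, time stands still between calls to the robot, and variables do not carry over. Pictures are saved under pics/ and viewed, at most 14 in all, crops included, and the job is handed in when it is done.

```bash
mkdir -p pics
python3 - <<'E'
from bench import manip, effector, viewer
import cv2
for n in ("scene","top","wrist"):
    im=viewer.get_image(n); cv2.imwrite(f"pics/{n}0.png",im[:,:,::-1]); c=viewer.get_calibration(n); print(n,c)
print(manip.current_tcp_rot(),manip.current_clock(),manip.grip_depth)
E
ls
```

```text
scene {'vfov': 54.05256494826598, 'cx': 317.8250816470994, 'cy': 199.5512901961786, 'eye': array([1.01572009, 0.72963084, 0.72464901]), 'attitude': array([ 0.23875467,  0.85597672, -0.44022372, -0.12846455])}
top {'vfov': 54.55227098220943, 'cx': 319.85075499242333, 'cy': 199.75021561247948, 'eye': array([0.45103832, 0.00220909, 1.2226716 ]), 'attitude': array([-0.69725205,  0.71457417, -0.03517262,  0.04456712])}
wrist {'vfov': 68.6048906761496, 'cx': 322.59515287101897, 'cy': 200.07277808673027, 'eye': array([0.11179992, 0.64565945, 0.38343886]), 'attitude': array([0.79369214, 0.59008378, 0.08786384, 0.11888598])}
[ 1.45839702e-01  9.89307963e-01 -7.20493672e-04 -1.27232771e-04] 0.15 0.0188
pics
```

View pics/scene0.png

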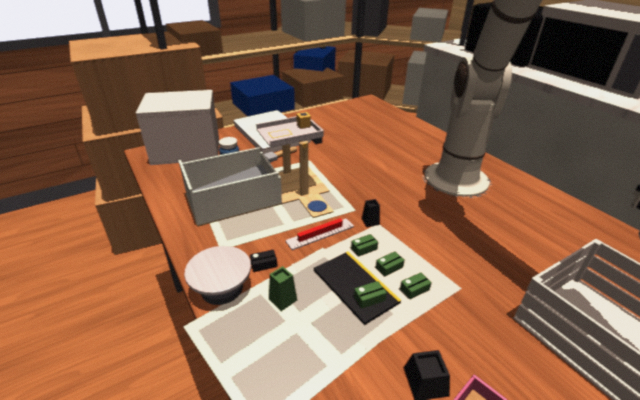

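View pics/top0.png

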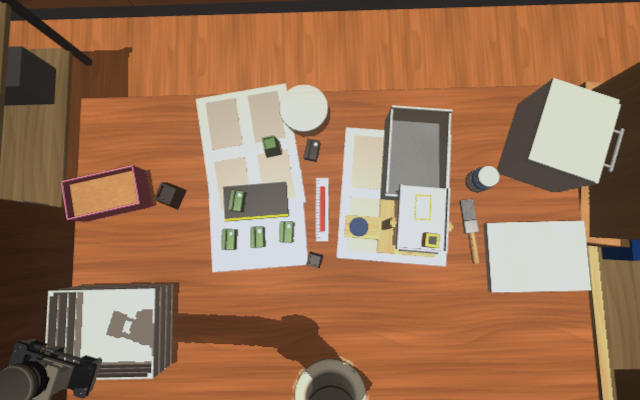

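```bash
cat > h.py <<'E'
import numpy as np, cv2
from scipy.spatial.transform import Rotation as R
from bench import manip, effector, viewer
def shot(name, save=None):
    c=viewer.get_calibration(name); im=viewer.get_image(name)
    if save: cv2.imwrite(f"pics/{save}.png",im[:,:,::-1])
    return im,c
def ray(c,uv,z):
    "pixels (N,2) -> world points on plane z"
    uv=np.atleast_2d(np.asarray(uv,float)); f=200/np.tan(np.radians(c['vfov']/2))
    d=np.c_[(uv[:,0]-c['cx'])/f,(uv[:,1]-c['cy'])/f,np.ones(len(uv))]@R.from_quat(c['attitude']).as_matrix().T
    e=np.asarray(c['eye']); return e+d*((z-e[2])/d[:,2])[:,None]
def pix(c,p):
    f=200/np.tan(np.radians(c['vfov']/2)); q=R.from_quat(c['attitude']).inv().apply(np.asarray(p)-c['eye'])
    return np.array([c['cx']+f*q[0]/q[2],c['cy']+f*q[1]/q[2]])
def hsv(im): return cv2.cvtColor(im,cv2.COLOR_RGB2HSV)
def blobs(mask,amin=30,k=3):
    m=cv2.morphologyEx(mask,cv2.MORPH_CLOSE,np.ones((k,k),np.uint8))
    cs,_=cv2.findContours(m,cv2.RETR_EXTERNAL,cv2.CHAIN_APPROX_NONE)
    return [c[:,0,:] for c in cs if cv2.contourArea(c)>amin]
GREEN=((38,60,20),(85,255,255)); YEL=((22,130,110),(34,255,255)); RED=((172,120,80),(180,255,255)); BLUE=((100,90,30),(125,255,255))
def mask(im,r): return cv2.inRange(hsv(im),np.array(r[0]),np.array(r[1]))
def rect(c,ct,z):
    "min area rectangle on plane z: centre, (long, short), yaw of the long side"
    p=ray(c,ct,z)[:,:2].astype(np.float32); (x,y),(w,h),a=cv2.minAreaRect(p*1000)
    a=np.radians(a)
    if w<h: w,h,a=h,w,a+np.pi/2
    return np.array([x,y])/1000,(w,h),(a+np.pi/2)%np.pi-np.pi/2
def quat(yaw):
    "tool down, tool y (closing line) at this yaw in the world; of the two half turns the nearer to the present"
    best=None
    cur=R.from_quat(manip.current_tcp_rot())
    for a in (yaw,yaw+np.pi):
        y=np.array([np.cos(a),np.sin(a),0]); z=np.array([0,0,-1.]); x=np.cross(y,z)
        r=R.from_matrix(np.c_[x,y,z]); n=(cur.inv()*r).magnitude()
        if best is None or n<best[0]: best=(n,r.as_quat())
    return best[1]
E
python3 - <<'E'
from h import *
im,c=shot("top")
for n,r,z in (("green",GREEN,.03),("yel",YEL,.2),("red",RED,.028),("blue",BLUE,.008)):
    for b in blobs(mask(im,r)):
        ce,s,a=rect(c,b,z); print(n,b.mean(0).round(),ce.round(3),np.round(s),round(a,2))
cw=viewer.get_calibration("wrist"); T=R.from_quat(manip.current_tcp_rot()); 
print(T.inv().apply(cw['eye']-manip.current_tool_pos()), T.inv().apply(R.from_quat(cw['attitude']).apply([0,0,1])),T.inv().apply(R.from_quat(cw['attitude']).apply([1,0,0])))
cv2.imwrite("pics/topc.png",cv2.resize(im[80:280,200:460,::-1],None,fx=3,fy=3,interpolation=cv2.INTER_CUBIC))
E
```

```text
green [228. 239.] [0.471 0.301] [59. 39.] -0.06
green [257. 237.] [0.478 0.212] [58. 37.] -0.01
green [286. 232.] [0.491 0.123] [58. 37.] -0.02
green [236. 200.] [0.591 0.278] [64. 41.] -0.15
green [269. 142.] [0.773 0.172] [42. 40.] 0.22
yel [432. 240.] [ 0.453 -0.275] [34. 33.] -0.16
yel [256. 217.] [0.525 0.185] [165.   7.] -1.52
blue [623. 251.] [ 0.414 -0.904] [113.  64.] 1.48
blue [359. 227.] [ 0.501 -0.103] [50. 48.] -1.27
[ 0.07934187  0.00075385 -0.1575142 ] [-2.92488751e-01  7.57373799e-04  9.56268663e-01] [ 4.48161213e-04  9.99999685e-01 -6.54932522e-04]
```

View pics/topc.png

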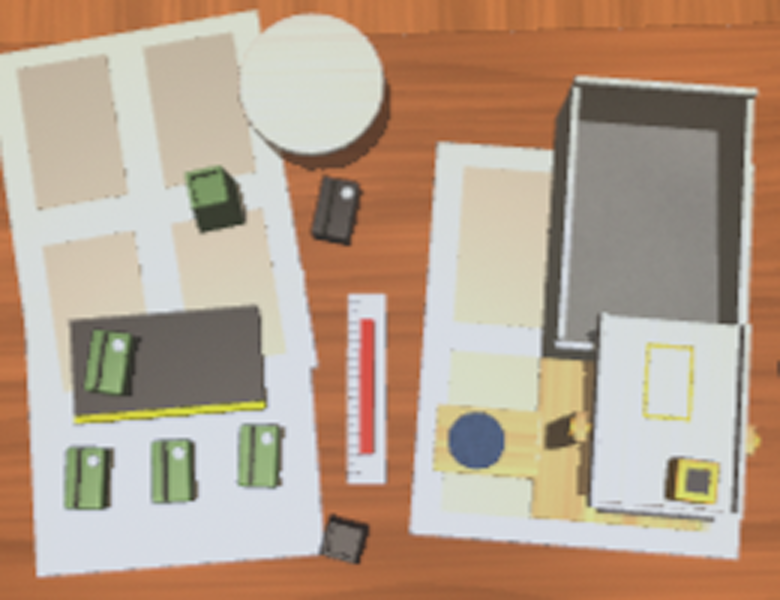

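```bash
cat >> h.py <<'E'
OFF=np.array([.0793,.0007,-.1575])
def look(xy,ez,yaw,save=None):
    q=quat(yaw); p=np.r_[xy,ez]-R.from_quat(q).apply(OFF); manip.move_pose(p,q); manip.sleep(.15)
    return shot("wrist",save)
E
python3 - <<'E'
from h import *
im,c=shot("top"); g=lambda x,y:(200+x/3,80+y/3)
print("load",ray(c,[g(668,382)],.197)); print("weight",ray(c,[g(693,480)],.237)); print("rule",ray(c,[g(367,387)],.028))
print("slab corners",ray(c,[g(75,420),g(265,406),g(258,307),g(72,320)],.012).round(3)); print('vase',ray(c,[g(345,537)],.07))
p=ray(c,[g(675,420)],.2)[0,:2]
im,c=look(p,.56,0,"tray1"); print(manip.current_tool_pos(),manip.current_q().round(2),manip.current_clock())
for b in blobs(mask(im,YEL)):
    for z in (.197,.237):
        ce,s,a=rect(c,b,z); print(b.mean(0).round(),z,ce.round(4),np.round(s),round(a,3))
E
```

```text
load [[ 0.54034356 -0.25695772  0.197     ]]
weight [[ 0.45384374 -0.26333454  0.237     ]]
rule [[0.55763845 0.00950599 0.028     ]]
slab corners [[0.532 0.315 0.012]
 [0.542 0.117 0.012]
 [0.647 0.122 0.012]
 [0.638 0.319 0.012]]
vase [[0.40690176 0.03441279 0.07      ]]
[ 0.50605996 -0.33948208  0.40238343] [-0.03  0.35  0.79  1.44 -0.25  1.45  0.76] 4.025
```

View pics/tray1.png

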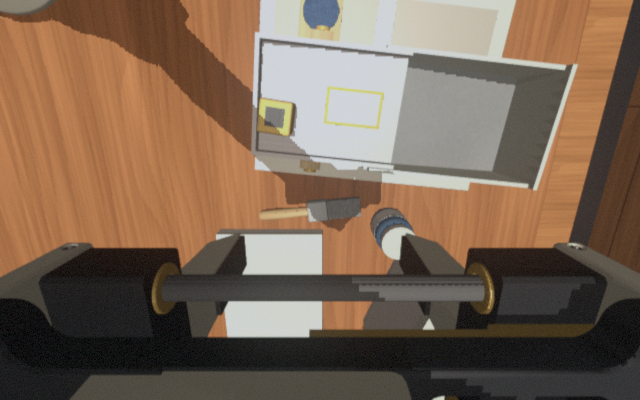

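```bash
sed -i 's/YEL=((22,130,110),(34,255,255))/YEL=((20,80,90),(34,255,255))/' h.py
python3 - <<'E'
from h import *
im,c=shot("wrist")
print(hsv(im)[[90,120,105],[340,262,326]], hsv(im)[10,322])
for b in blobs(mask(im,YEL)):
    for z in (.197,.237):
        ce,s,a=rect(c,b,z); print(b.mean(0).round(),b.min(0),b.max(0),z,ce.round(4),np.round(s),round(a,3))
for b in blobs(mask(im,BLUE)): print(b.mean(0),rect(c,b,.008))
# corners of the tray's walls for the tray axis: outline by hand
print(ray(c,[(325,87),(383,92),(382,129),(325,123)],.197).round(4)); print(ray(c,[(259,99),(291,100),(291,134),(259,133)],.237).round(4))
E
```

```text
[[ 33  31 211]
 [ 19 128 157]
 [ 32 107 210]] [110  77 139]
[490. 291.] [486 274] [493 308] 0.197 [ 0.7458 -0.5061] [57.  9.] -1.352
[490. 291.] [486 274] [493 308] 0.237 [ 0.7194 -0.4789] [51.  8.] -1.352
[290. 214.] [274 211] [306 215] 0.197 [ 0.4637 -0.3886] [42.  4.] 0.076
[290. 214.] [274 211] [306 215] 0.237 [ 0.4683 -0.3744] [38.  4.] 0.076
[277. 113.] [258  98] [292 135] 0.197 [ 0.4486 -0.2664] [39. 39.] -0.157
[277. 113.] [258  98] [292 135] 0.237 [ 0.4549 -0.2657] [35. 34.] -0.157
[353. 107.] [325  87] [383 128] 0.197 [ 0.5424 -0.2561] [65. 41.] -0.1
[353. 107.] [325  87] [383 128] 0.237 [ 0.5384 -0.2565] [58. 37.] -0.1
[325.  30.] [316  26] [332  35] 0.197 [ 0.5085 -0.174 ] [18.  6.] -0.417
[325.  30.] [316  26] [332  35] 0.237 [ 0.5082 -0.1834] [16.  6.] -0.417
[[ 0.509  -0.2332  0.197 ]
 [ 0.5765 -0.2386  0.197 ]
 [ 0.5779 -0.2805  0.197 ]
 [ 0.5092 -0.2736  0.197 ]]
[[ 0.44   -0.2479  0.237 ]
 [ 0.4733 -0.2489  0.237 ]
 [ 0.4722 -0.2836  0.237 ]
 [ 0.4378 -0.2826  0.237 ]]
```

```bash
sed -i 's/BLUE=((100,90,30)/BLUE=((100,55,30)/' h.py
cat >> h.py <<'E'
TY=-.09; LOAD=np.array([.5425,-.256])
def st(s): print(s,"gap",round(manip.current_finger_gap(),4),"F",np.round(manip.current_force(),1),"t",round(manip.current_clock(),1),flush=True)
E
python3 - <<'E'
from h import *
im,c=look(np.array([.501,-.103]),.45,TY,"pad")
for b in blobs(mask(im,BLUE),200): ce,s,a=rect(c,b,.008); print(b.mean(0),ce.round(4),np.round(s)); 
for b in blobs(mask(im,YEL)):
    ce,s,a=rect(c,b,.237); print(b.mean(0).round(),ce.round(4),np.round(s),round(a,3))
q=quat(-.1); w=np.array([.455,-.2655])
manip.move_pose(np.r_[w,.30],q); manip.servo_line(np.r_[w,.219]); st("down")
effector.close(25); st("closed"); manip.servo_line(np.r_[w,.31]); st("up")
E
```

```text
[322.81415929 107.21238938] [ 0.5031 -0.1008] [56. 56.]
[286. 316.] [ 0.454  -0.2694] [34. 25.] -0.138
[490. 297.] [ 0.6296 -0.269 ] [31.  6.] 1.55
[365. 253.] [ 0.527  -0.2171] [48. 21.] 0.385
[335. 174.] [ 0.5078 -0.1486] [37. 31.] 0.624
[365. 153.] [ 0.5291 -0.1374] [26.  2.] -0.093
down gap 0.0919 F [-0.5 -0.6  0.9] t 6.2
closed gap 0.0362 F [-0.  -0.1  0.3] t 7.1
up gap 0.0361 F [ 0.   0.1 -3.5] t 7.9
```

Run:
```python
from h import *
q=quat(TY); p=np.array([.5035,-.099])
manip.move_pose(np.r_[p,.30],q); st("over"); 
if manip.current_finger_gap()>.03:
    manip.servo_line(np.r_[p,.05]); manip.servo_line(np.r_[p,.031],vel=.05); st("down"); effector.open_jaws(); st("open")
    manip.servo_line(np.r_[p,.2],vel=.25)
# first stand: look (leftmost near the edge)
for i,g in enumerate([(.471,.301)]):
    im,c=look(np.array(g),.40,np.pi/2,"s1")
    for b in blobs(mask(im,GREEN),100): ce,s,a=rect(c,b,.03); print(b.mean(0).round(),ce.round(4),np.round(s),round(a,3))
    st(manip.current_q().round(2))
```

```text
over gap 0.0362 F [ 0.8 -1.1 -3.5] t 8.6
down gap 0.0361 F [ 0.2  0.7 -2.9] t 11.0
open gap 0.0922 F [0.5 0.6 0.5] t 12.0
[328. 105.] [0.4728 0.2955] [60. 22.] -0.043
[383. 103.] [0.4783 0.2293] [59. 12.] 0.019
[402. 103.] [0.4788 0.2075] [61. 21.] 0.016
[467.  90.] [0.492  0.1303] [61. 46.] -0.054
[343.  14.] [0.5736 0.2793] [41. 33.] 1.43
[-1.4   0.22  0.79  1.95 -0.18  1.05 -2.1 ] gap 0.0917 F [ 0.4 -0.2  0.7] t 15.1
```

View pics/s1.png

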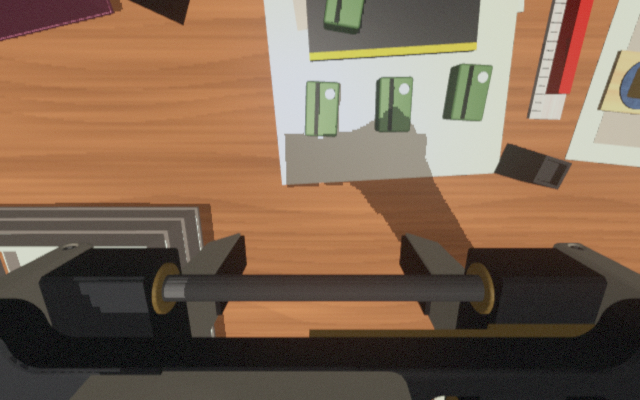

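```bash
cat >> h.py <<'E'
def quat(yaw,pos=None):
    "as above, but among the half turns that the IK can do, least joint travel"
    best=None; q0=np.asarray(manip.current_q())
    for a in (yaw,yaw+np.pi):
        y=np.array([np.cos(a),np.sin(a),0]); z=np.array([0,0,-1.])
        o=R.from_matrix(np.c_[np.cross(y,z),y,z]).as_quat()
        if pos is None: p=manip.current_tool_pos()
        else: p=pos(o) if callable(pos) else pos
        s=manip.solve_ik(p,o)
        if s is None: continue
        n=np.abs(np.asarray(s)-q0).max()
        if best is None or n<best[0]: best=(n,o)
    return best[1]
def look(xy,ez,yaw,save=None):
    f=lambda o: np.r_[xy,ez]-R.from_quat(o).apply(OFF)
    # keep the camera on the far (+x / +y) side of the tool
    y=np.array([np.cos(yaw),np.sin(yaw),0]); z=np.array([0,0,-1.]); o=R.from_matrix(np.c_[np.cross(y,z),y,z]).as_quat()
    manip.move_pose(f(o),o); manip.sleep(.15); return shot("wrist",save)
def stands(im,c,z=.03):
    return [rect(c,b,z) for b in blobs(mask(im,GREEN),250,9)]
def pick(xy,base,shift=0.,save=None):
    im,c=look(np.array(xy),.40,-np.pi/2,save)
    S=[s for s in stands(im,c,base+.03) if np.hypot(*(s[0]-xy))<.06 and 45<s[1][0]<80]
    S.sort(key=lambda s:np.hypot(*(s[0]-xy))); print("near",[(s[0].round(3),np.round(s[1]),round(s[2],2)) for s in S])
    ce,sz,a=S[0]; y=a+np.pi/2; n=np.array([np.cos(y),np.sin(y)]); p=ce+n*shift*np.sign(n[1])
    q=quat(y,np.r_[p,.12]); manip.move_pose(np.r_[p,base+.08],q); manip.servo_line(np.r_[p,base+.006],vel=.12); st("at")
    effector.close(25); manip.servo_line(np.r_[p,.30],vel=.3); st("up"); return ce
def drop():
    q=quat(TY,np.r_[LOAD,.3]); manip.move_pose([.49,-.10,.32],q); manip.servo_line(np.r_[LOAD,.30],q,vel=.25); st("over")
    if manip.current_finger_gap()<.03: print("LOST"); return False
    manip.servo_line(np.r_[LOAD,.218],vel=.2); f0=manip.current_force()[2]
    for z in (.214,.211,.208,.205):
        manip.servo_line(np.r_[LOAD,z],vel=.06)
        if manip.current_force()[2]-f0>2: break
    st(f"z {z}"); effector.open_jaws(); manip.servo_line(np.r_[LOAD,.31],vel=.4); st("released"); return True
E
python3 - <<'E'
from h import *
pick((.585,.278),.012,save="p1")
st(manip.current_q().round(2))
drop(); manip.sleep(.6); shot("scene","d1"); shot("wrist","d1w")
E
```

```text
near [(array([0.591, 0.277]), array([63., 39.]), np.float64(-0.15))]
at gap 0.0914 F [ 0.6 -0.1  0.7] t 17.3
up gap 0.0396 F [-0.2 -0.1 -1.6] t 19.2
[-1.06  0.53  0.86  1.49 -0.41  1.31 -1.88] gap 0.0396 F [-0.2 -0.1 -1.6] t 19.2
over gap 0.0399 F [-0.6  0.5 -1.5] t 21.5
z 0.205 gap 0.0398 F [ 0.2  0.4 -1.3] t 23.1
released gap 0.092 F [-0.   0.1 -0.9] t 24.4
```

Run:
```python
import cv2,numpy as np
a=cv2.imread("pics/d1w.png")[0:250]; b=cv2.imread("pics/d1.png")[60:260,130:450]
cv2.imwrite("pics/d1c.png",np.vstack([a,cv2.resize(b,(480,300)) if 0 else np.pad(cv2.resize(b,(480,300)),((0,0),(0,160),(0,0)))]))
```

```text
(no output)
```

View pics/d1c.png

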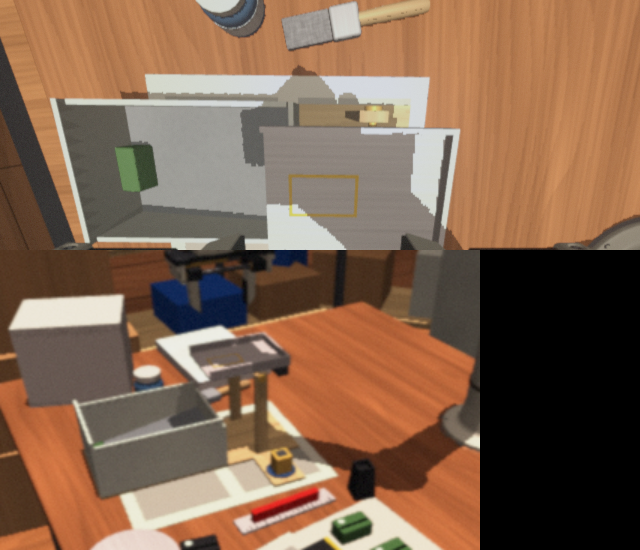

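```bash
cat >> h.py <<'E'
def boxcheck(save):
    manip.sleep(.6); im,c=shot("wrist",save)
    print("box:",[(b.mean(0).round(),cv2.contourArea(b)) for b in blobs(mask(im,GREEN),100,3)], "z .06:",[ray(c,[b.mean(0)],.06)[0,:2].round(3) for b in blobs(mask(im,GREEN),100,3)])
E
python3 - <<'E'
from h import *
pick((.472,.298),0,.008,"p2")
if drop(): boxcheck("d2w")
E
```

```text
near [(array([0.473, 0.303]), array([61., 38.]), np.float64(-0.05))]
at gap 0.0918 F [ 0.  -0.3  0.8] t 28.9
up gap 0.0398 F [-0.  -1.2 -1.5] t 30.9
over gap 0.0397 F [-0.3  0.9 -2.4] t 33.3
z 0.205 gap 0.0402 F [ 0.   0.5 -1.4] t 34.8
released gap 0.0922 F [-0.6  1.  -0.9] t 36.2
box: [(array([144., 168.]), 2316.0)] z .06: [array([ 0.792, -0.28 ])]
```

```bash
python3 - <<'E'
from h import *
pick((.48,.214),0,.008,"p3")
if drop():
    boxcheck("d3w")
    pick((.492,.126),0,0,"p4")
    if drop(): boxcheck("d4w")
E
python3 - <<'E'
import cv2,numpy as np
a=[cv2.imread(f"pics/d{i}w.png")[60:250,40:440] for i in (2,3,4)]
cv2.imwrite("pics/dd.png",np.vstack(a))
E
```

```text
near [(array([0.478, 0.214]), array([61., 37.]), np.float64(0.01))]
at gap 0.0917 F [ 0.8 -1.  -0.8] t 40.4
up gap 0.0399 F [-0.6  0.1 -0.8] t 42.4
over gap 0.0397 F [-0.9  0.6 -1.4] t 44.4
z 0.205 gap 0.0397 F [-0.9 -0.6 -1.1] t 46.0
released gap 0.0916 F [-0.5  0.1 -0.4] t 47.4
box: [(array([153., 168.]), 3152.5)] z .06: [array([ 0.78 , -0.278])]
near [(array([0.492, 0.125]), array([61., 38.]), np.float64(-0.06))]
at gap 0.0916 F [ 0.1  0.5 -0.4] t 51.2
up gap 0.0397 F [-0.  -0.5 -2. ] t 53.2
over gap 0.0398 F [ 0.4  1.5 -1.7] t 55.0
z 0.205 gap 0.0397 F [ 0.5  0.  -1.7] t 56.5
released gap 0.092 F [-0.4  0.4 -1.2] t 57.9
box: [(array([162., 169.]), 4018.0)] z .06: [array([ 0.767, -0.275])]
```

View pics/dd.png

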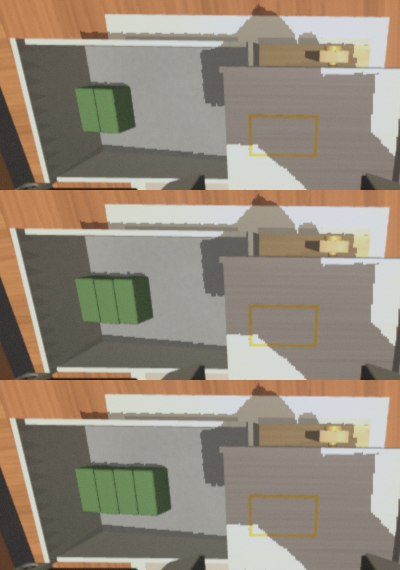

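Run:
```python
from h import *
im,c=look(np.array([.56,.215]),.45,-np.pi/2,"slab")
for n,r,z in (("yel",YEL,.012),):
    for b in blobs(mask(im,r),100): print(n,b.mean(0).round(),rect(c,b,z))
h=hsv(im); d=((h[...,2]<95)&(h[...,1]<110)).astype(np.uint8)*255
for b in blobs(d,2000): print("dark",b.mean(0).round(),b.min(0),b.max(0),rect(c,b,.012))
im,c=look(np.array([.558,.0095]),.40,0,"rule")
h=hsv(im); m=cv2.inRange(h,(0,150,60),(6,255,255))|cv2.inRange(h,(172,120,60),(180,255,255))
for b in blobs(m,300): print("red",b.mean(0).round(),b.min(0),b.max(0),rect(c,b,.028))
a=cv2.imread("pics/slab.png")[:250]; b=cv2.imread("pics/rule.png")[:250]; cv2.imwrite("pics/sr.png",np.vstack([a,b])); st("")
```

```text
yel [321. 126.] (array([0.53992908, 0.21810127]), (198.0181884765625, 9.522163391113281), np.float64(-1.5107302347586509))
yel [579. 150.] (array([ 0.50421716, -0.14649179]), (160.68357849121094, 128.90042114257812), np.float64(-0.014765097715617514))
yel [589. 112.] (array([ 0.55907385, -0.16623486]), (57.309993743896484, 9.799667358398438), np.float64(-0.12109593213672021))
dark [306. 321.] [  0 234] [639 399] (array([0.19420927, 0.22225754]), (1256.566162109375, 351.3630676269531), np.float64(1.56875794329655))
dark [115.  67.] [73 34] [158 101] (array([0.61964825, 0.49974054]), (110.5952377319336, 69.3198471069336), np.float64(1.287794847767354))
dark [619.  56.] [593   0] [639  93] (array([ 0.64066986, -0.19934375]), (111.82915496826172, 66.24481964111328), np.float64(-0.048605353055036105))
 gap 0.0921 F [0.4 0.5 0.1] t 62.5
```

View pics/sr.png

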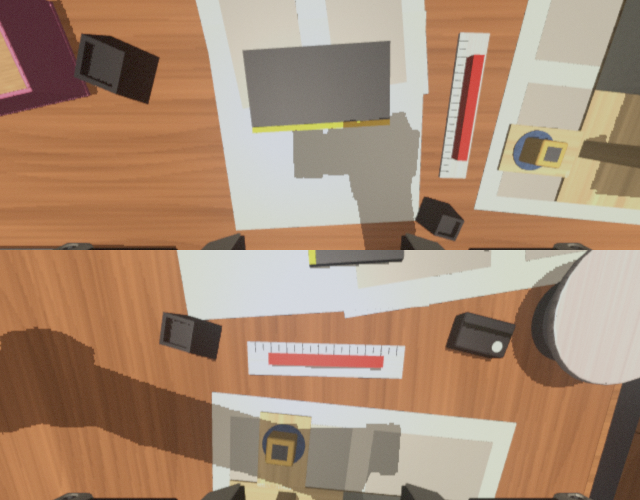

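```bash
cat > m.py <<'E'
from h import *
def redrib(im,c,z=.028):
    h=hsv(im); m=(((h[...,0]<4)|(h[...,0]>170))&(h[...,1]>170)&(h[...,2]>70)).astype(np.uint8)*255
    return [(b.mean(0).round(),)+rect(c,b,z) for b in blobs(m,300)]
def slabedge(im,c):
    b=max(blobs(mask(im,YEL),300),key=lambda b:-abs(np.hypot(*(rect(c,b,.012)[0]-[.54,.218]))))
    ce,s,a=rect(c,b,.012); P=ray(c,b,.012)[:,:2]; yaw=a+np.pi/2
    ex=np.array([np.cos(yaw),np.sin(yaw)])
    if ex[0]<0: ex=-ex
    ey=np.array([-ex[1],ex[0]]); u=(P-ce)@ex; v=(P-ce)@ey
    out=[u[np.abs(v-t)<.004].min() for t in np.arange(-.085,.09,.01)]   # robot-side border
    k=np.polyfit(np.arange(-.085,.09,.01),out,1); mid=(v.min()+v.max())/2
    return ce,ex,k,mid,v.max()-v.min()
E
python3 - <<'E'
from m import *
im=cv2.imread("pics/rule.png")[:,:,::-1]; c=viewer.get_calibration("wrist")
print(hsv(im)[110,320:332:4]); print(redrib(im,c))
im,c=look(np.array([.535,.218]),.35,-np.pi/2,"slab2"); print(slabedge(im,c))
im2,c2=shot("top"); print(redrib(im2,c2))
E
```

```text
[[  2 135 211]
 [  2 134 210]
 [  2 134 210]]
[]
(array([0.54029321, 0.21847644]), array([0.99840002, 0.05654554]), array([ 0.00038269, -0.00391555]), np.float64(-2.5372540832235835e-08), np.float64(0.19921954829650576))
[]
```

```bash
sed -i 's/h\[...,0\]<4/h[...,0]<6/; s/h\[...,1\]>170)/h[...,1]>105)/' m.py
python3 - <<'E'
from m import *
im,c=look(np.array([.558,.0095]),.35,0,"rule2"); rr=redrib(im,c); print(rr)
rr=[r for r in rr if 120<r[2][0]<160]; _,p,s,a=min(rr,key=lambda r:np.hypot(*(r[1]-[.558,.01])))
y=a+np.pi/2; q=quat(y,np.r_[p,.1]); manip.move_pose(np.r_[p,.09],q); manip.servo_line(np.r_[p,.016],vel=.1); st("at")
effector.close(35); st("closed"); manip.servo_line(np.r_[p,.16],vel=.2); st("up"); print(p,a)
shot("scene","rulehold")
E
```

```text
[(array([326., 110.]), array([0.56157874, 0.01164602]), (137.76925659179688, 13.360825538635254), np.float64(-0.02217268028767272))]
at gap 0.0914 F [0.6 0.3 0.9] t 68.5
closed gap 0.0135 F [-0.2 -0.1 -0. ] t 69.7
up gap 0.014 F [ 0.2  0.2 -2. ] t 70.5
[0.56157874 0.01164602] -0.02217268028767272
```

Run:
```python
from m import *
E=np.array([.5360,.2182]); ya=.0566; ex=np.array([np.cos(ya),np.sin(ya)])
p=E-.027*ex; q=quat(ya,np.r_[p,.16]); manip.move_pose(np.r_[p,.16],q); st("over")
assert manip.current_finger_gap()>.01
manip.servo_line(np.r_[p,.03],vel=.15); manip.sleep(.1); f0=manip.current_force()
for z in np.arange(.022,.0135,-.0015):
    manip.servo_line(np.r_[p,z],vel=.03); f=manip.current_force()-f0
    if f[2]>2: break
print("z",z,f.round(1))
for d in np.arange(.025,.0159,-.001):
    manip.servo_line(np.r_[E-d*ex,z],vel=.03); g=manip.current_force()-f0
    print(round(d,3),g.round(1),end=" ")
    if g[:2]@ex<-6: break
st("pushed"); shot("wrist","push"); effector.open_jaws(); t=manip.current_tool_pos(); st(t); manip.servo_line(np.r_[t[:2],.12],vel=.2)
im,c=look(E-.02*ex,.35,-np.pi/2,"flush"); _,pp,s,a=min(redrib(im,c),key=lambda r:np.hypot(*(r[1]-E)))
ey=np.array([-ex[1],ex[0]]); print("rel",(pp-E)@ex,(pp-E)@ey,s,a-(ya+np.pi/2),np.pi)
cv2.imwrite("pics/flushc.png",cv2.resize(im[60:200,210:430,::-1],None,fx=3,fy=3))
```

```text
over gap 0.0138 F [-1.7  0.1 -2.2] t 71.5
z 0.014499999999999992 [-4.2 -2.3 14.2]
0.025 [-9.1 -1.7 20.1] pushed gap 0.0137 F [-9.2 -1.8 18.2] t 74.5
[0.51104219 0.21677851 0.01450023] gap 0.0917 F [ 0.5 -0.3 -0. ] t 75.9
rel -0.026838005944627954 0.0006292865183821619 (137.66639709472656, 13.054265022277832) -3.1415877471866476 3.141592653589793
```

View pics/flushc.png

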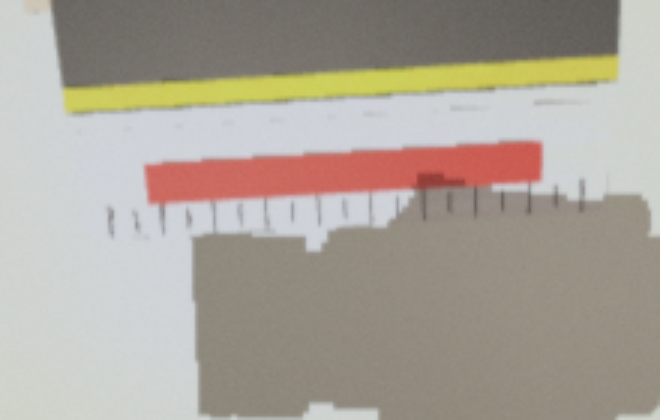

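Run:
```python
from m import *
E=np.array([.5360,.2182]); ya=.0566; ex=np.array([np.cos(ya),np.sin(ya)]); ey=np.array([-ex[1],ex[0]])
p=E-.0268*ex; q=quat(ya,np.r_[p,.1]); manip.move_pose(np.r_[p,.08],q); manip.servo_line(np.r_[p,.016],vel=.1)
effector.close(20); manip.sleep(.2); f0=manip.current_force(); st("grip")
for d in np.arange(.0255,.0139,-.0007):
    manip.servo_line(np.r_[E-d*ex,.016],vel=.02); g=manip.current_force()-f0
    print(round(d,4),g.round(1),end=" ")
    if g[:2]@ex<-8: break
st("pushed"); effector.open_jaws(); t=manip.current_tool_pos(); st(t); manip.servo_line(np.r_[t[:2],.12],vel=.2)
im,c=look(E-.0*ex,.35,-np.pi/2,"flush2"); _,pp,s,a=min(redrib(im,c),key=lambda r:np.hypot(*(r[1]-E)))
print("rel",(pp-E)@ex,(pp-E)@ey,s,a-(ya-np.pi/2)); 
try: print(slabedge(im,c))
except Exception as e: print(e)
cv2.imwrite("pics/flush2c.png",cv2.resize(im[60:200,210:430,::-1],None,fx=3,fy=3))
```

```text
grip gap 0.0139 F [-0.9  0.7  0. ] t 83.6
0.0255 [-3.4 -1.6  4.9] 0.0248 [-3.3 -0.7  4.3] 0.0241 [-2.3 -0.4  5.1] 0.0234 [-3.5 -1.   4.1] 0.0227 [-2.  -0.3  3.4] 0.022 [-1.6 -0.8  1.3] 0.0213 [-2.6 -0.4  1.9] 0.0206 [-2.  -1.2  1.5] 0.0199 [-4.4 -1.3  5.2] 0.0192 [-5.9  0.4  7.5] 0.0185 [-7.  -1.8  9.6] 0.0178 [-9.2 -2.  12.5] pushed gap 0.0139 F [-10.1  -1.3  12.5] t 86.6
[0.51826057 0.2171971  0.01601966] gap 0.0915 F [-1.   0.4 -0.5] t 87.9
rel -0.020151754584454878 0.00048699439649080084 (137.8436737060547, 14.124229431152344) 0.0016512850726004835
(array([0.54002783, 0.21867577]), array([0.99840675, 0.05642667]), array([ 0.0013775 , -0.00383693]), np.float64(-2.2899494384054364e-09), np.float64(0.1984696243548604))
```

View pics/flush2c.png

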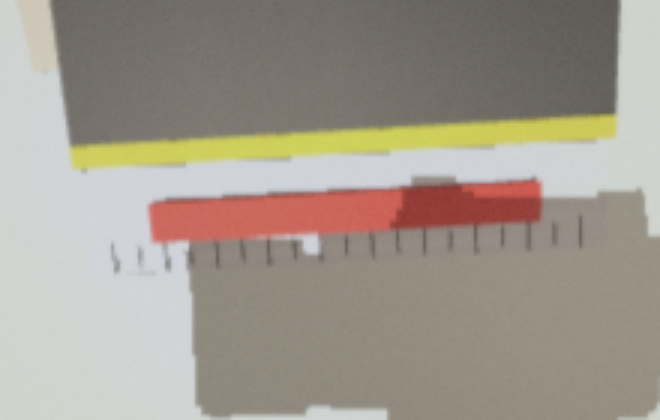

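Run:
```python
from h import *
im,c=look(np.array([.5035,-.099]),.42,TY,"w1")
B=[rect(c,b,.048) for b in blobs(mask(im,YEL),200,5)]; print(B)
w,s,a=min(B,key=lambda b:np.hypot(*(b[0]-[.5035,-.099])))
if np.hypot(*(w-[.5035,-.099]))>.006: w=np.array([.5035,-.099])
q=quat(TY,np.r_[w,.1]); manip.move_pose(np.r_[w,.12],q); manip.servo_line(np.r_[w,.031],vel=.12); st("at")
effector.close(30); manip.servo_line(np.r_[w,.32],vel=.25); st("up")
t=np.array([.4565,-.261]); manip.servo_line(np.r_[t,.32],vel=.2); st("over"); assert manip.current_finger_gap()>.03
manip.servo_line(np.r_[t,.232],vel=.15); manip.sleep(.1); f0=manip.current_force()[2]
for z in np.arange(.228,.2185,-.0015):
    manip.servo_line(np.r_[t,z],vel=.03)
    if manip.current_force()[2]-f0>2: break
st(f"z {z}"); effector.open_jaws(); manip.servo_line(np.r_[t,.36],vel=.2); st("rel")
im,c=look(np.array([.50,-.256]),.56,0,"end"); shot("top","endtop")
for b in blobs(mask(im,YEL),100): print(b.mean(0).round(),rect(c,b,.237))
a=cv2.imread("pics/end.png")[:250]; b=cv2.imread("pics/endtop.png")[60:310]; cv2.imwrite("pics/endc.png",np.vstack([a,b]))
```

```text
[(array([ 0.52447192, -0.17440356]), (89.45291137695312, 48.693153381347656), np.float64(-0.5725299664127057)), (array([ 0.50344046, -0.09962089]), (35.8805046081543, 34.16433334350586), np.float64(1.4691301521811218))]
at gap 0.0922 F [-0.2 -0.1  0.1] t 93.6
up gap 0.036 F [-0.2 -0.1 -3.9] t 95.8
over gap 0.0358 F [ 0.7  0.6 -3.3] t 96.8
z 0.219 gap 0.0358 F [-1.8  1.2  4.1] t 99.5
rel gap 0.0917 F [ 0.2  0.5 -0.2] t 101.3
[289. 115.] (array([ 0.45823016, -0.25983615]), (34.39777374267578, 31.943782806396484), np.float64(-0.1177926802786402))
[360. 112.] (array([ 0.53759943, -0.25592525]), (58.140567779541016, 36.59300994873047), np.float64(-0.10050263953351912))
```

View pics/endc.png

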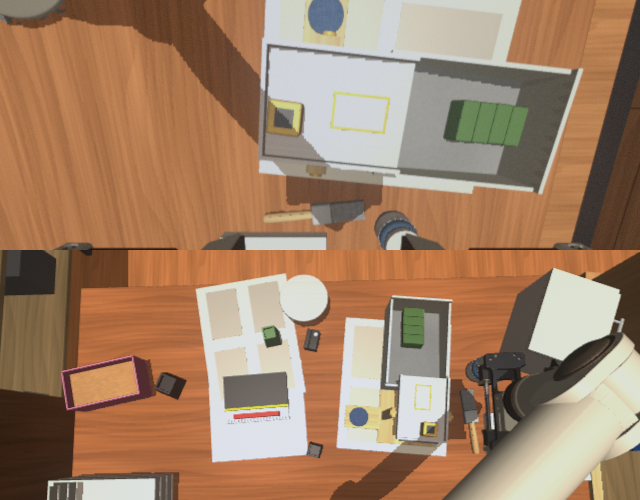

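Run:
```python
from m import *
E=np.array([.5360,.2182]); ya=.0566; ex=np.array([np.cos(ya),np.sin(ya)]); ey=np.array([-ex[1],ex[0]])
im,c=look(E,.40,-np.pi/2,"fin"); _,pp,s,a=min(redrib(im,c),key=lambda r:np.hypot(*(r[1]-E)))
u,v=(pp-E)@ex,(pp-E)@ey; print(u,v,a-(ya-np.pi/2))
if abs(u+.02)<.0022 and abs(v)<.01: print(manip.hand_in(),manip.current_clock())
```

```text
-0.019850212486624472 0.0002394372596865724 0.00018692930246322348
the job is handed in; nothing more can be done
the job is handed in; nothing more can be done
```

The job is done and handed in: all four green stands slid into the box off the tray, the straightedge lies flush and centred against the slab's marked edge, and the brass weight is back on the rear of the tray.

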